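# Snap the wool tub's lid shut

### The arm

A 6-joint arm with a two-finger parallel gripper is mounted at the origin on a cart in front of the work surface, level with it; the furniture and walls round the work are solid. World frame = base frame: x ahead of the robot, y to its left, z up, the work surface at z = 0. Lengths are in m, angles in degrees, forces in N, time in s.
With the tool pointing down it reaches from about 0.4 to 0.825 m from the base axis. Payload 7 kg.
Tool frame: the origin (TCP) lies between the finger pads; the fingertips stand 25 mm ahead of it and the grasp point (between the pads) lies 6 mm ahead of it; z points along the fingers, y is the line along which they close (so a half turn about z gives the same grasp; the last joint's range is limited). The gripper opens to 88 mm and grips with 3 to 60 N. Pads are 19 mm wide; open, the fingers measure 130 mm over their backs; the gripper's body (78 mm by 193 mm) begins 47 mm behind the grasp point.
Start: joints at [-60.728, 20.546, 0.682, 0, -70.136, -16.507], TCP at [0.149, -0.658, 0.252] pointing down, gripper open.
Joint ranges: [-176.03, 176.03], [-82.01, 121.73], [-58.28, 71.71], [-173.87, 95.51], [-174.79, -0.11], [-173.66, 173.66]. Speed limits (degrees/s): [136.94, 136.94, 172.46, 180, 180, 180].

### API

Orientations are given as [roll, pitch, yaw] about the fixed x, y, z axes, in that order (R = Rz(yaw) Ry(pitch) Rx(roll)).
In Python, from plant import ctrl gives the robot as it stands.
- The arm moves only by the tool drive_effector, called after "Call:" as name(argument=value, ...) on one line, values as JSON. Schema: {"type":"object","properties":{"offsets":{"type":"object","properties":{"moves":{"type":"array","items":{"type":"array","items":{"type":"number"},"minItems":5,"maxItems":5},"minItems":1,"maxItems":8}},"additionalProperties":false,"required":["moves"]},"only":{"type":"string"},"quiet":{"type":"boolean"},"lines":{"type":"string"}},"required":["offsets"],"additionalProperties":false}. offsets is an object whose key "moves" holds a list of rows, 1 to 8 of them, each of 5 numbers: dx, dy, dz in a scale on which 1.0 is 600 mm, then a turn about the tool's z in fractions of the full range, 1 being 120 degrees, then the finger opening in m; each row is the pose to reach, as a shift and turn from the pose commanded when the call began, along the tool's axes at that moment; what a row does not reach only later rows make up. A row lasts 1/8 s, in which the tool goes at most 0.0625 m and 10.7 degrees, less where a joint would pass 70% of its speed; a pose out of reach is approached as far as the arm can. The fingers move at their own pace and stop on an object; the grip force is fixed at half the most. Time passes only in rows, so rows that do not move let the fingers close. The tool returns the time, the measured TCP pose, the force, the opening and the grip force at its end. only (a regular expression) keeps the lines of the reply that match it, lines (a string "A,B") keeps lines A to B, and quiet returns only ok. No shift or turn number may pass 1 either way. Input that does not fit is refused with a message, and nothing moves.
- ctrl.get_obs(): the state, without advancing time (a new reading comes with each control period).
- ctrl.snapshot(name): name is "side" or "top"; returns a dict with "frame" (400x640x3 uint8, red, green, blue), "z_map" (400x640 float32, m along the optical axis (not along the pixel's ray), 0 where there is no reading), "fovy" (degrees; the focal length in pixels is half the picture's height over the tangent of half this angle, whatever the lens; pixels are square), "cx", "cy" (the principal point, pixels), "k1" (the pictures are not rectified: a ray, as slopes to the right and down, at radius r is drawn at 1 + k1 r^2 times it, then the intrinsics apply), "R" (3x3) and "t" (3): a world point X has camera coordinates R X + t. Camera axes: x right, y down, z forward; pixel columns grow to the right and rows downward; lengths in m; the calibration is good to about 2 mm. A picture is of the moment at which its call begins.
- ctrl.close_job(): hands the job in; it is judged then, once.
The state is a dict: "clock": time; "joint_pos": joint angles; "qvel": joint speeds; "tau": joint torques, N m; "tool_pos": TCP position; "orientation": TCP orientation; "force": force on the tool from outside, world axes, zero at the start; "moment": the same for the moment, N m; "opening": finger opening in m; "gripper_force": force on a finger pad.
Only numpy, scipy, OpenCV 4.12 (cv2) and the standard library are available. Lean on these libraries where they do the work, as an engineer would, in place of code of your own. Each camera call takes 0.05 s, during which the arm holds its last target. There are 200 camera calls.

### The job

Close the tub with the blue lid: press its three white snap tabs down one after another, in any order, until each lies flat on the lid. Do not touch the tub with the red lid.

Things in the scene. Friction and masses are not known exactly. Their poses are not given: they have to be found in the camera images.
- blue_tub: Round clear tub, blue lid, pale orange ball of wool dimly seen inside; 116 mm across the lid, 84 mm high; does not shift on the table. Origin: centre of its underside, z up. Three white snap tabs stand up round the rim, at 0, 120 and 240 degrees anticlockwise (from above) from its own x axis; each is pressed down flat.
- blue_tub_tab0 (a joint): White snap tab 0, at 0 degrees: stiff plate 40 mm wide (along the rim), 34 mm long (radially), 4 mm thick, hinged on its inner edge 32 mm from the tub's axis, 86.5 mm up. 0 = raised 30 degrees (tip 17 mm above flat), 0.52 = flat on the lid, snapped home, hard stop, top face at 88.5 mm. Stays where left. Pressing down 54 to 61 mm from the axis takes about 5 N all the way.
- blue_tub_tab1 (a joint): White snap tab 1, at 120 degrees: stiff plate 40 mm wide (along the rim), 34 mm long (radially), 4 mm thick, hinged on its inner edge 32 mm from the tub's axis, 86.5 mm up. 0 = raised 30 degrees (tip 17 mm above flat), 0.52 = flat on the lid, snapped home, hard stop, top face at 88.5 mm. Stays where left. Pressing down 54 to 61 mm from the axis takes about 5 N all the way.
- blue_tub_tab2 (a joint): White snap tab 2, at 240 degrees: stiff plate 40 mm wide (along the rim), 34 mm long (radially), 4 mm thick, hinged on its inner edge 32 mm from the tub's axis, 86.5 mm up. 0 = raised 30 degrees (tip 17 mm above flat), 0.52 = flat on the lid, snapped home, hard stop, top face at 88.5 mm. Stays where left. Pressing down 54 to 61 mm from the axis takes about 5 N all the way.
- red_tub: Round clear tub, red lid, blue-grey ball of wool dimly seen inside; 116 mm across the lid, 84 mm high; does not shift on the table. Origin: centre of its underside, z up. Otherwise the same as the blue-lidded one; its tabs stand up too and it is to be left alone.

How it is judged:
By the outcome, as a careful person would: the job done as asked, in the order asked, and still so for the second after the job is handed in, with the robot touching nothing.
It also fails if it takes over 38 s, if anything falls off the work surface, if the arm or the gripper's body presses on something with over 40 N, if the wrist force passes 120 N, or if a joint passes its speed limit or range.

## Working session

There is one attempt and no reset: what is moved stays moved. The work goes in short steps, Python scripts to look and compute and a tool call to move; the robot and the scene stay as the last step left them, time stands still between calls to the robot, and variables do not carry over. Pictures are saved under pics/ and viewed, at most 10 in all, crops included, and the job is handed in when it is done.

```bash
ls; mkdir -p pics; cat > h.py <<'E'
import numpy as np, cv2
from plant import ctrl
def snap(n):
    s=ctrl.snapshot(n); return s
def pts(s):
    H,W=s["z_map"].shape; f=H/2/np.tan(np.radians(s["fovy"]/2))
    K=np.array([[f,0,s["cx"]],[0,f,s["cy"]],[0,0,1.]])
    v,u=np.mgrid[:H,:W]
    p=np.stack([u,v],-1).reshape(-1,1,2).astype(float)
    n=cv2.undistortPoints(p,K,np.array([s["k1"],0,0,0,0.])).reshape(H,W,2)
    z=s["z_map"][...,None]
    c=np.concatenate([n*z,z],-1)
    return (c-np.array(s["t"]))@np.array(s["R"])
E
python3 - <<'E'
from h import *
ims=[]
for n in("top","side"):
    s=snap(n); cv2.imwrite(f"pics/{n}0.png",s["frame"][...,::-1]); np.savez(f"{n}0.npz",**s)
    print(n,s["fovy"],s["k1"],-np.array(s["R"]).T@s["t"])
print(ctrl.get_obs())
E
```

```text
pics
plant.py
top 54.995376336085215 -0.06659798463902297 [ 0.41837599 -0.07554689  0.95494535]
side 56.30092239616305 0.011219647023624995 [0.26212049 0.52313757 0.55302793]
{'clock': 0.1, 'joint_pos': array([-6.07293585e+01,  2.05863200e+01,  6.38856752e-01, -1.70977340e-02,
       -7.01371215e+01, -1.65069410e+01]), 'qvel': array([ 0.00897169, -0.15434667,  0.18425413,  0.08281636,  0.04075229,
        0.12843269]), 'tau': array([-2.06312514e-03, -5.84161663e+01,  2.93751776e+01,  7.01551393e+00,
        1.01268434e-02, -6.25587109e-05]), 'tool_pos': array([ 0.14900895, -0.657928  ,  0.25072852]), 'orientation': array([ 1.79914334e+02, -8.62382159e-03, -1.67242114e+02]), 'force': array([-0.10326108, -0.24480197, -0.14685935]), 'moment': array([0.02867999, 0.00732301, 0.02844864]), 'gripper_force': 0.0, 'opening': 0.08768300908700308}
```

View pics/top0.png

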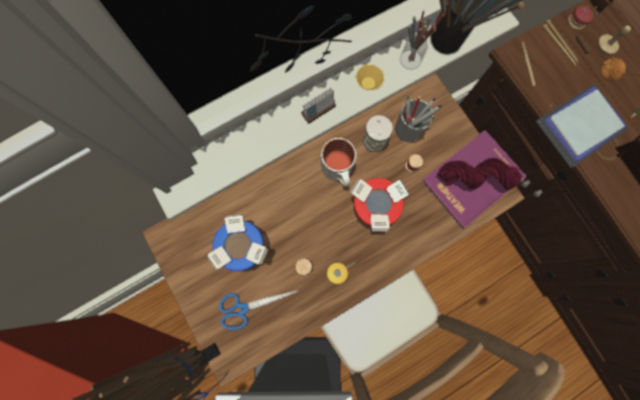

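View pics/side0.png

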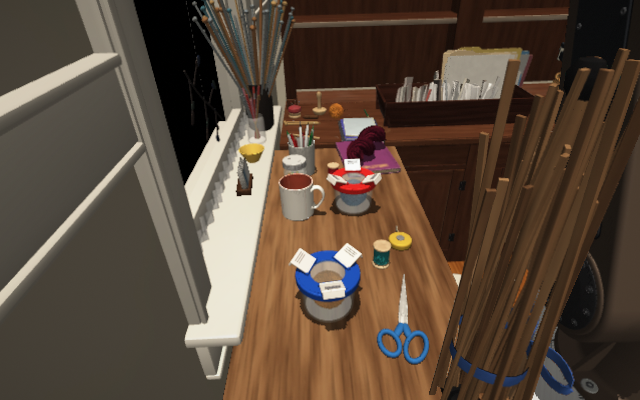

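The top view shows the blue tub at about (238,246), with tabs at (234,224), (218,258) and (256,254). The red tub is at (379,203), well clear. Next I'll measure positions by colour mask and depth.

```bash
python3 - <<'E'
from h import *
for n,(u0,u1,v0,v1) in {"top":(200,280,205,285),"side":(280,375,235,325)}.items():
    s=dict(np.load(n+"0.npz")); P=pts(s); f=s["frame"].astype(int); hsv=cv2.cvtColor(s["frame"],cv2.COLOR_RGB2HSV)
    roi=np.zeros(f.shape[:2],bool); roi[v0:v1,u0:u1]=1
    blue=roi&(hsv[...,0]>100)&(hsv[...,0]<130)&(hsv[...,1]>150)&(hsv[...,2]>60)&(P[...,2]>.07)
    b=P[blue]; print(n,"blue",len(b),np.percentile(b,[1,50,99],axis=0).round(4).tolist())
    A=np.c_[2*b[:,:2],np.ones(len(b))]
    h=cv2.convexHull(b[:,:2].astype(np.float32)).reshape(-1,2)
    print(" enclosing",cv2.minEnclosingCircle(h))
    w=(roi&(hsv[...,1]<60)&(hsv[...,2]>130)&(P[...,2]>.08)).astype(np.uint8)
    k,L,S,C=cv2.connectedComponentsWithStats(w)
    cs=[]
    for i in range(1,k):
        if S[i,4]<60: continue
        p=P[L==i]; p=p[abs(p[:,2]-.097)<.02]; m=p.mean(0); cs.append(m); print(" tab",S[i,4],C[i].round(),m.round(4),p[:,2].min().round(4),p[:,2].max().round(4))
    cs=np.array(cs); c=cs.mean(0); print(" centre",c,[(np.degrees(np.arctan2(*(q-c)[1::-1])).round(1),np.hypot(*(q-c)[:2]).round(4)) for q in cs])
# tall things near
s=dict(np.load("top0.npz"));P=pts(s);
z=P[...,2];ok=(s["z_map"]>0)
for r in range(10,400,30): print(r,[tuple((P[r,c]*100).round().astype(int)) if ok[r,c] else None for c in range(10,400,45)])
E
```

```text
top blue 335 [[0.4416, 0.0457, 0.0815], [0.5137, 0.0981, 0.0851], [0.5432, 0.152, 0.088]]
 enclosing ((0.4929906725883484, 0.09773680567741394), 0.05603305995464325)
 tab 314 [234. 224.] [0.5402 0.1047 0.0972] 0.0824 0.1086
 tab 324 [255. 253.] [0.4746 0.0562 0.0963] 0.08 0.1081
 tab 330 [219. 257.] [0.4655 0.1371 0.0961] 0.0825 0.1075
 centre [0.49339566 0.09933573 0.09653057] [(np.float64(6.5), np.float64(0.0471)), (np.float64(-113.6), np.float64(0.047)), (np.float64(126.5), np.float64(0.047))]
side blue 1113 [[0.4365, 0.0506, 0.0733], [0.4962, 0.1168, 0.0855], [0.5405, 0.156, 0.0902]]
 enclosing ((0.3944990336894989, 0.28852567076683044), 0.269482284784317)
 tab 378 [347. 255.] [0.4748 0.0568 0.0971] 0.0857 0.1062
 tab 365 [303. 260.] [0.5393 0.106  0.0982] 0.086 0.1077
 tab 275 [329. 267.] [0.4971 0.0878 0.0839] 0.0824 0.0863
 tab 396 [332. 289.] [0.4618 0.1431 0.0977] 0.0814 0.1064
 centre [0.4932604  0.09842568 0.09422198] [(np.float64(-113.9), np.float64(0.0455)), (np.float64(9.3), np.float64(0.0467)), (np.float64(-70.0), np.float64(0.0113)), (np.float64(125.2), np.float64(0.0
[... 4052 characters left out ...]
p.int64(67), np.int64(-41)), (np.int64(18), np.int64(60), np.int64(-62)), (np.int64(15), np.int64(48), np.int64(-83)), (np.int64(27), np.int64(12), np.int64(0)), (np.int64(27), np.int64(1), np.int64(0)), (np.int64(16), np.int64(-11), np.int64(-72)), (np.int64(22), np.int64(-25), np.int64(-34))]
370 [(np.int64(18), np.int64(73), np.int64(-7)), (np.int64(18), np.int64(61), np.int64(-7)), (np.int64(16), np.int64(54), np.int64(-18)), (np.int64(27), np.int64(20), np.int64(30)), (np.int64(24), np.int64(17), np.int64(17)), (np.int64(21), np.int64(11), np.int64(0)), (np.int64(11), np.int64(5), np.int64(-42)), (np.int64(11), np.int64(-11), np.int64(-41)), (np.int64(11), np.int64(-25), np.int64(-39))]
```

```bash
python3 - <<'E'
from h import *
Q=[]
for n in("top","side"):
    s=dict(np.load(n+"0.npz")); P=pts(s); Q.append(P[s["z_map"]>0])
Q=np.vstack(Q); xs=np.arange(.05,.75,.05); ys=np.arange(.4,-.75,-.05)
print("max z cm; cols x",(xs*100).round().astype(int))
for y in ys:
    r=[]
    for x in xs:
        m=(abs(Q[:,0]-x)<.025)&(abs(Q[:,1]-y)<.025)
        r.append("%4d"%round(Q[m,2].max()*100) if m.any() else "   .")
    print("%4d"%round(y*100),*r)
E
```

```text
max z cm; cols x [ 5 10 15 20 25 30 35 40 45 50 55 60 65 70]
  40  -82    .    .    .    .    .    .    .    .    .   48   52    .    .
  35    .    .    .    .    .    .    .    .    .    0   48   53    .    .
  30    .    .    .    .    .    .    .    0    1    1    7   57   55    .
  25    .    .   18   50   49   21    1    1    1    1    7   60   65  -17
  20  -73    .   20   50   49   49    1    1    1    0    0    7   67   66
  15  -72   27   27   44   46    1    1    1   11   10   10    7    7   13
  10   17   31   40   16   13    1    1    1   10    9   11    1    7    7
   5   11    7   45   51    1    0    1    1   11   11    9    1    7    7
   0    6    5    0   51    1    0    1    1    0    1    1    1    1    7
  -5    .    1    1   50   50    1    1    1    5    1    0    1    1    1
 -10  -73  -18    0  -35  -34    0    1    2    2    1    1    1   10   10
 -15  -72  -72    0  -33  -33    0    1    2    2    1    9   11   10   10
 -20  -22  -19  -33  -33  -33  -33    1    1    1   10   11   11   11    9
 -25  -23  -15  -33  -33  -33  -32  -32    0    1   10   11   11   11    1
 -30    .  -11  -34  -33  -33  -32  -32    1    1    1    9   11   11    5
 -35  -82  -10  -10  -33  -33  -33  -33  -33    1    1    1    1    2    5
 -40  -82  -11  -10  -13  -33  -33  -33  -33    0    1    2    2    9    9
 -45  -82  -82    5  -10  -34  -33  -33  -34    .    1    2    2    9    9
 -50  -81  -82   11    6   -6  -20    .    .    .    .    2    2    9    9
 -55  -82  -82   13   13    9  -19    .  -81  -82    .    0    5   10    9
 -60  -82  -82   13   13   10  -82  -82  -82  -81  -82    .    1    6    6
 -65  -82  -82  -82  -82  -82  -82  -82  -82  -82  -81  -81    .    .    .
 -70  -83  -82  -82   34  -82  -82  -82  -82  -82  -82  -81    .    .    .
```

```bash
python3 - <<'E'
from h import *
for n in("top","side"):
    s=dict(np.load(n+"0.npz")); P=pts(s); ok=s["z_map"]>0
    for lo in np.arange(0.05,.6,.1):
        m=ok&(P[...,2]>lo)&(P[...,2]<lo+.1)&(P[...,0]<.42)&(P[...,0]>-.1)&(abs(P[...,1])<.4)
        if m.sum()<5: continue
        q=P[m]; v,u=np.nonzero(m)
        print(n,round(lo,2),m.sum(),"x,y pct",np.percentile(q[:,:2],[1,50,99],axis=0).round(2).tolist(),"u",u.min(),u.max(),"v",v.min(),v.max(),"maxx at y<.15",q[q[:,1]<.15][:,0].max().round(2) if (q[:,1]<.15).any() else None)
s=dict(np.load("side0.npz"));P=pts(s)
for v,u in[(100,500),(100,600),(200,500),(200,600),(300,480),(300,560),(100,580),(30,600)]: print((v,u),P[v,u].round(2),s["frame"][v,u])
E
```

```text
top 0.05 739 x,y pct [[0.17, 0.11], [0.23, 0.19], [0.28, 0.24]] u 162 228 v 342 398 maxx at y<.15 0.23
top 0.15 1285 x,y pct [[0.19, 0.13], [0.24, 0.19], [0.27, 0.24]] u 132 219 v 352 399 maxx at y<.15 0.22
top 0.25 1239 x,y pct [[0.22, 0.16], [0.25, 0.2], [0.28, 0.24]] u 103 181 v 362 399 maxx at y<.15 None
top 0.35 833 x,y pct [[0.24, 0.17], [0.27, 0.21], [0.29, 0.24]] u 89 154 v 371 399 maxx at y<.15 None
top 0.45 97 x,y pct [[0.27, 0.21], [0.28, 0.21], [0.28, 0.21]] u 70 91 v 392 399 maxx at y<.15 None
side 0.05 3151 x,y pct [[0.03, 0.04], [0.2, 0.19], [0.28, 0.24]] u 429 639 v 303 399 maxx at y<.15 0.17
side 0.15 11486 x,y pct [[0.09, 0.11], [0.19, 0.21], [0.27, 0.26]] u 440 639 v 262 399 maxx at y<.15 0.21
side 0.25 13103 x,y pct [[0.11, 0.09], [0.2, 0.22], [0.28, 0.26]] u 455 639 v 151 348 maxx at y<.15 0.2
side 0.35 17452 x,y pct [[0.15, -0.03], [0.23, 0.22], [0.28, 0.26]] u 473 639 v 47 262 maxx at y<.15 0.23
side 0.45 10201 x,y pct [[0.18, -0.05], [0.22, 0.21], [0.28, 0.24]] u 498 639 v 0 138 maxx at y<.15 0.24
(100, 500) [0.28 0.21 0.46] [74 53 33]
(100, 600) [0.22 0.24 0.47] [88 61 39]
(200, 500) [0.26 0.22 0.38] [94 66 42]
(200, 600) [0.19 0.21 0.39] [56 38 24]
(300, 480) [0.25 0.24 0.27] [72 50 32]
(300, 560) [0.19 0.25 0.31] [64 44 27]
(100, 580) [0.23 0.21 0.46] [57 41 27]
(30, 600) [0.21 0.   0.48] [11 11 12]
```

The dowels stand at about x 0.15–0.29, y 0.10–0.27, so I want the arm's azimuth kept low. I'll press with one finger of the open gripper, the TCP over the tub centre and the tool's y axis radial. The other finger then falls between the other two tabs.

```bash
cat > go.py <<'E'
import sys
from h import *
from scipy.spatial.transform import Rotation as R
c=np.array([.4934,.0987]); o=ctrl.get_obs()
A=R.from_euler("xyz",o["orientation"],degrees=True).as_matrix(); p=o["tool_pos"]
for n,a in(("T1",126.5),("T2",-113.5),("T0",6.5)):
    d=np.array([np.cos(np.radians(a)),np.sin(np.radians(a))]); t=np.r_[c+.006*d,.20]
    ya=np.degrees(np.arctan2(A[1,1],A[0,1])); w=(a-ya+90)%180-90
    print(n,"shift",(A.T@(t-p)).round(4),"turn",round(-w,1))
print(o["clock"],p.round(4),o["force"].round(1),o["joint_pos"].round(1))
E
python3 go.py
```

```text
T1 shift [-0.5006  0.6673  0.0517] turn -23.7
T2 shift [-0.4994  0.657   0.0516] turn 36.3
T0 shift [-0.5089  0.6612  0.0516] turn -83.7
0.1 [ 0.149  -0.6579  0.2507] [-0.1 -0.2 -0.1] [-60.7  20.6   0.6  -0.  -70.1 -16.5]
```

The manual's scale: shifts go in shares of 600 mm and turns go in shares of 120 degrees. Converting my numbers, 0.384 m is 0.64, 0.336 m is 0.56.

Call:
drive_effector(offsets={"moves":[[-0.06,0.08,0,0,0.088],[-0.12,0.16,0,0,0.088],[-0.18,0.24,0,0,0.088],[-0.24,0.32,0,0,0.088],[-0.3,0.4,0,0,0.088],[-0.36,0.48,0,0,0.088],[-0.42,0.56,0,0,0.088],[-0.48,0.64,0,0,0.088]]})

```text
clock: 1.1
tool_pos: [0.3454, -0.2184, 0.2517]
orientation: [-180.0, 0.0, -167.2]
force: [1.3, 0.1, -0.2]
opening: 0.0875
gripper_force: 0.0
```

```bash
python3 go.py
```

```text
T1 shift [-0.2119  0.2821  0.0518] turn -23.7
T2 shift [-0.2108  0.2717  0.0518] turn 36.3
T0 shift [-0.2203  0.2759  0.0518] turn -83.7
1.1 [ 0.3454 -0.2184  0.2517] [ 1.3  0.1 -0.2] [ -4.3  -5.8 -30.4  -0.  -65.4 -72.9]
```

```bash
python3 - <<'E'
from h import *
a=snap("side");b=snap("top")
cv2.imwrite("pics/b.png",np.vstack([cv2.resize(x["frame"],(480,300)) for x in(a,b)])[...,::-1])
np.savez("side1.npz",**a);np.savez("top1.npz",**b)
for n,s in(("side",a),("top",b)):
    P=pts(s);s0=dict(np.load(n+"0.npz"));P0=pts(s0)
    m=(s["z_map"]>0)&(abs(s["z_map"]-s0["z_map"])>.02)&(s["z_map"]<s0["z_map"]) 
    q=P[m]; 
    for z in np.arange(.1,.9,.1):
        k=q[(q[:,2]>z)&(q[:,2]<z+.1)]
        if len(k)>20: print(n,round(z,1),len(k),np.percentile(k[:,:2],[2,50,98],axis=0).round(2).tolist())
E
```

```text
side 0.1 22 [[0.16, -1.97], [0.56, -1.73], [1.3, -1.31]]
side 0.2 530 [[0.3, -0.28], [0.33, -0.16], [0.39, -0.13]]
side 0.3 2876 [[0.3, -0.29], [0.34, -0.2], [0.4, -0.12]]
side 0.4 3165 [[0.3, -0.21], [0.34, -0.18], [0.39, -0.17]]
top 0.3 398 [[0.39, -0.3], [0.39, -0.28], [0.41, -0.23]]
top 0.4 143 [[0.39, -0.22], [0.39, -0.2], [0.39, -0.19]]
top 0.5 248 [[0.39, -0.23], [0.4, -0.2], [0.4, -0.19]]
top 0.6 40339 [[0.33, -0.25], [0.36, -0.1], [0.4, 0.04]]
```

View pics/b.png

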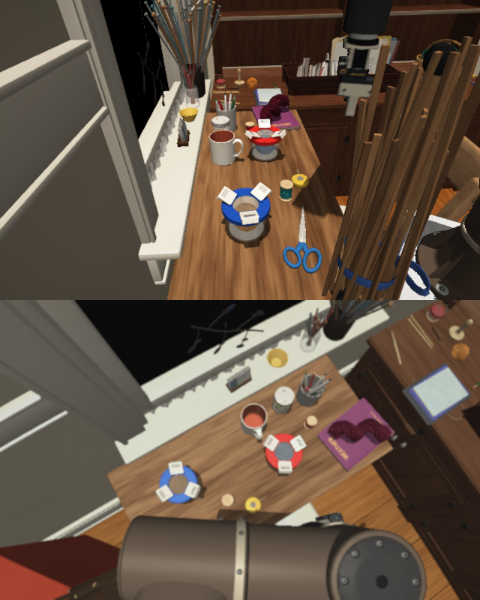

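```bash
python3 - <<'E'
from h import *
s=dict(np.load("top1.npz"));s0=dict(np.load("top0.npz"));P=pts(s)
m=(s["z_map"]>0)&(s["z_map"]<s0["z_map"]-.05); q=P[m]
a=np.radians(-4.3);F=np.array([np.cos(a),np.sin(a)]);Lf=np.array([-F[1],F[0]])
f=q[:,:2]@F;l=q[:,:2]@Lf
for lo in np.arange(-.3,.12,.04):
    k=(l>lo)&(l<lo+.04)
    if k.sum()>20: print("left %.2f n%d fwd %.3f-%.3f zmax %.3f at fwd %.3f"%(lo,k.sum(),f[k].min(),f[k].max(),q[k,2].max(),f[k][q[k,2].argmax()]))
s=dict(np.load("side0.npz"));P=pts(s);g=s["frame"].astype(int)
m=(s["z_map"]>0)&(P[...,2]>.2)&(P[...,1]>.06)&(P[...,1]<.3)&(P[...,0]<.33)&(g[...,0]>g[...,2]+8)
q=P[m];a=np.radians(33.8);F=np.array([np.cos(a),np.sin(a)]);Lf=np.array([-F[1],F[0]])
f=q[:,:2]@F;l=q[:,:2]@Lf
for lo in np.arange(.1,.42,.03):
    k=(f>lo)&(f<lo+.03)
    if k.sum(): print("dowel fwd %.2f zmax %.3f left %.2f..%.2f"%(lo,q[k,2].max(),l[k].min(),l[k].max()))
# robot in side1
s1=dict(np.load("side1.npz"));P=pts(s1);m=(s1["z_map"]>0)&(abs(s1["z_map"]-s["z_map"])>.03)&(P[...,0]<.45)&(P[...,1]>-.4)
q=P[m];print(len(q));a=np.radians(-4.3);F=np.array([np.cos(a),np.sin(a)]);Lf=np.array([-F[1],F[0]])
for z in np.arange(.0,.6,.06):
    k=q[(q[:,2]>z)&(q[:,2]<z+.06)]
    if len(k)>20:print("side1 z%.2f"%z,len(k),"fwd",np.percentile(k[:,:2]@F,[2,98]).round(2),"left",np.percentile(k[:,:2]@Lf,[2,98]).round(2))
print(P[(np.array([250,270,230])*400//300),(np.array([440,470,475])*640//480)].round(2))
E
```

```text
left -0.30 n75 fwd 0.408-0.428 zmax 0.339 at fwd 0.408
left -0.26 n1103 fwd 0.345-0.426 zmax 0.671 at fwd 0.353
left -0.22 n4709 fwd 0.346-0.414 zmax 0.673 at fwd 0.377
left -0.18 n6278 fwd 0.337-0.413 zmax 0.673 at fwd 0.383
left -0.14 n5272 fwd 0.335-0.408 zmax 0.668 at fwd 0.361
left -0.10 n5233 fwd 0.331-0.408 zmax 0.654 at fwd 0.363
left -0.06 n5506 fwd 0.332-0.413 zmax 0.660 at fwd 0.336
left -0.02 n5713 fwd 0.332-0.409 zmax 0.663 at fwd 0.335
left 0.02 n5665 fwd 0.322-0.409 zmax 0.662 at fwd 0.334
left 0.06 n1580 fwd 0.321-0.408 zmax 0.657 at fwd 0.362
dowel fwd 0.13 zmax 0.292 left 0.02..0.06
dowel fwd 0.16 zmax 0.452 left -0.04..0.06
dowel fwd 0.22 zmax 0.200 left 0.01..0.01
dowel fwd 0.25 zmax 0.465 left 0.02..0.08
dowel fwd 0.28 zmax 0.500 left -0.00..0.10
dowel fwd 0.31 zmax 0.491 left -0.01..0.09
dowel fwd 0.34 zmax 0.486 left -0.01..0.09
14631
side1 z0.00 3137 fwd [0.02 0.14] left [-0.31  0.02]
side1 z0.06 2679 fwd [0.02 0.07] left [-0.34  0.05]
side1 z0.12 1403 fwd [0.04 0.07] left [-0.36  0.05]
side1 z0.18 180 fwd [0.06 0.39] left [-0.24  0.26]
side1 z0.24 449 fwd [0.19 0.38] left [-0.23  0.24]
side1 z0.30 2120 fwd [0.31 0.42] left [-0.26 -0.09]
side1 z0.36 1315 fwd [0.22 0.4 ] left [-0.2   0.23]
side1 z0.42 2458 fwd [0.32 0.4 ] left [-0.19 -0.14]
side1 z0.48 291 fwd [0.21 0.4 ] left [-0.18  0.24]
[[ 0.08 -0.01  0.03]
 [ 0.05  0.06  0.07]
 [ 0.06  0.03  0.15]]
```

```bash
cat > clr.py <<'E'
from h import *
Q=[]
for n in("side0","top0"):
    s=dict(np.load(n+".npz"));P=pts(s);g=s["frame"].astype(int)
    m=(s["z_map"]>0)&(P[...,2]>.2)&(P[...,1]>.06)&(P[...,1]<.3)&(P[...,0]<.33)&(g[...,0]>g[...,2]+8)
    Q.append(P[m])
Q=np.vstack(Q)
L1,L2,h,lat,d=.6,.465,.2115,.19,.363
def clr(x,y,z):
    R=np.hypot(x,y);rw=np.sqrt(R*R-lat**2);j1=np.arctan2(y,x)+np.arcsin(lat/R)
    zw=z+d-h;D=np.hypot(rw,zw);a=np.arctan2(zw,rw)+np.arccos((L1**2+D**2-L2**2)/(2*L1*D))
    S=np.array([0,h]);E=np.array([L1*np.cos(a),h+L1*np.sin(a)]);W=np.array([rw,z+d])
    p=np.c_[Q[:,:2]@[np.cos(j1),np.sin(j1)],Q[:,2]];l=Q[:,:2]@[-np.sin(j1),np.cos(j1)]
    def seg(A,B):
        t=np.clip((p-A)@(B-A)/((B-A)@(B-A)),0,1);return np.linalg.norm(p-A-t[:,None]*(B-A),axis=1)
    f=seg(E,W);u=seg(S,E);w=np.linalg.norm(p-W,axis=1)
    i=np.argsort(f)[20]
    return "j1 %.1f j2 %.1f forearm %.3f at"%(np.degrees(j1),90-np.degrees(a),f[i]),p[i].round(3),l[i].round(3),"upper %.3f wrist %.3f"%(np.sort(u)[20],np.sort(w)[20])
if __name__=="__main__":
    print(clr(.3454,-.2184,.2517))
    for n,x,y in(("T1",.49,.1035),("T2",.491,.0932),("T0",.4994,.0994)):
        for z in(.2,.15,.112):print(n,z,*clr(x,y,z))
E
python3 clr.py
```

```text
('j1 -4.6 j2 -5.8 forearm 0.161 at', array([0.258, 0.486]), np.float64(0.233), 'upper 0.082 wrist 0.165')
T1 0.2 j1 34.2 j2 6.5 forearm 0.126 at [0.349 0.485] 0.021 upper 0.148 wrist 0.138
T1 0.15 j1 34.2 j2 9.6 forearm 0.093 at [0.351 0.483] 0.02 upper 0.136 wrist 0.117
T1 0.112 j1 34.2 j2 12.4 forearm 0.072 at [0.349 0.485] 0.021 upper 0.123 wrist 0.113
T2 0.2 j1 33.1 j2 6.4 forearm 0.126 at [0.349 0.485] 0.028 upper 0.148 wrist 0.138
T2 0.15 j1 33.1 j2 9.5 forearm 0.093 at [0.351 0.483] 0.027 upper 0.137 wrist 0.117
T2 0.112 j1 33.1 j2 12.3 forearm 0.072 at [0.349 0.485] 0.028 upper 0.124 wrist 0.112
T0 0.2 j1 33.2 j2 7.3 forearm 0.131 at [0.349 0.485] 0.027 upper 0.146 wrist 0.146
T0 0.15 j1 33.2 j2 10.4 forearm 0.099 at [0.351 0.483] 0.027 upper 0.133 wrist 0.127
T0 0.112 j1 33.2 j2 13.1 forearm 0.078 at [0.349 0.485] 0.027 upper 0.120 wrist 0.123
```

The arm has a 0.19 m lateral offset at the wrist. By the fitted geometry, the forearm axis stays about 7 cm from the dowel tops at press height. I'll go to hover and check.

To row units: 0.282 m is 0.47, -0.212 m is -0.3533, -23.7 degrees is -0.1975.

Call:
drive_effector(offsets={"moves":[[-0.0583,0.0783,0,-0.0333,0.088],[-0.1167,0.1567,0,-0.0667,0.088],[-0.175,0.235,0,-0.1,0.088],[-0.2333,0.3133,0,-0.1333,0.088],[-0.2933,0.3917,0,-0.1667,0.088],[-0.3533,0.47,0,-0.1975,0.088],[-0.3533,0.47,0.05,-0.1975,0.088],[-0.3533,0.47,0.0867,-0.1975,0.088]]})

```text
clock: 2.2
tool_pos: [0.4893, 0.1019, 0.1979]
orientation: [180.0, -0.1, -143.5]
force: [-0.7, -1.1, 0.6]
opening: 0.0878
gripper_force: 0.0
```

```bash
python3 go.py
python3 - <<'E'
from h import *
a=snap("side");b=snap("top")
cv2.imwrite("pics/c.png",np.vstack([cv2.resize(x["frame"],(480,300)) for x in(a,b)])[...,::-1])
np.savez("side2.npz",**a);np.savez("top2.npz",**b)
E
```

```text
T1 shift [-0.0014  0.001  -0.0021] turn 0.0
T2 shift [ 0.0038 -0.008  -0.0021] turn 60.0
T0 shift [-0.0066 -0.008  -0.0022] turn -60.0
2.2 [0.4893 0.1019 0.1979] [-0.7 -1.1  0.6] [ 34.3   6.6 -25.4  -0.  -58.1 -87.8]
```

View pics/c.png

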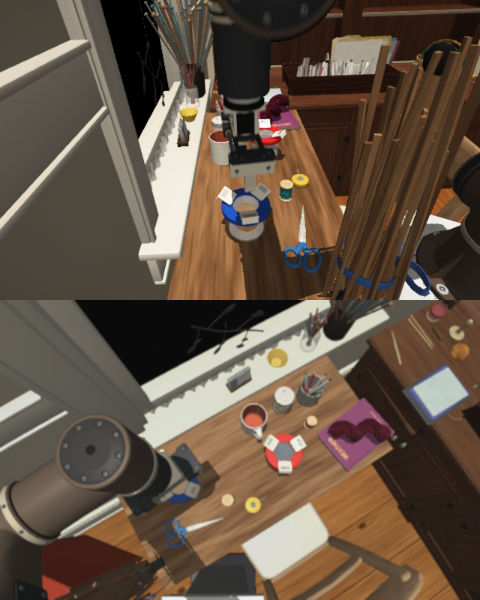

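The gripper hovers over the blue tub, and the forearm runs left of and above the dowels. Pressing tab 1 now.

To row units: 0.082 m is 0.1367, -0.001 m is -0.0017.

Call:
drive_effector(offsets={"moves":[[-0.0017,0.0017,0.05,0,0.088],[-0.0017,0.0017,0.0967,0,0.088],[-0.0017,0.0017,0.1067,0,0.088],[-0.0017,0.0017,0.1167,0,0.088],[-0.0017,0.0017,0.125,0,0.088],[-0.0017,0.0017,0.1317,0,0.088],[-0.0017,0.0017,0.1367,0,0.088]]})

```text
clock: 3.18
tool_pos: [0.4904, 0.1037, 0.1181]
orientation: [-180.0, 0.1, -143.5]
force: [-0.0, 1.9, 5.8]
opening: 0.0875
gripper_force: 2.2
```

```bash
python3 go.py
```

```text
T1 shift [ 0.0004  0.0002 -0.0819] turn -0.0
T2 shift [ 0.0056 -0.0088 -0.0819] turn 60.0
T0 shift [-0.0048 -0.0088 -0.0819] turn -60.0
3.175 [0.4904 0.1037 0.1181] [-0.   1.9  5.8] [ 34.4  11.9 -31.2  -0.  -46.9 -88. ]
```

To row units: 0.006 m is 0.01, 0.004 m is 0.0067.

Call:
drive_effector(offsets={"moves":[[0,0,0.0033,0,0.088],[0,0,0.0067,0,0.088],[0,0,0.01,0,0.088],[0,0,0.01,0,0.088]]})

```text
clock: 3.68
tool_pos: [0.4904, 0.1037, 0.1132]
orientation: [-180.0, 0.1, -143.5]
force: [-7.6, 2.9, 21.5]
opening: 0.0878
gripper_force: 10.7
```

```bash
python3 go.py|tail -1
```

```text
3.675 [0.4904 0.1037 0.1132] [-7.6  2.9 21.5] [ 34.4  12.2 -31.5   0.  -46.2 -87.9]
```

Tab 1 is on its hard stop (z 0.1132, 21 N). Lift and turn for tab 2.

To row units: -0.07 m is -0.1167, -0.035 m is -0.0583, 60 degrees is 0.5.

Call:
drive_effector(offsets={"moves":[[0,0,-0.0583,0,0.088],[0,0,-0.1167,0,0.088],[0.0092,-0.015,-0.1167,0.0833,0.088],[0.0092,-0.015,-0.1167,0.1667,0.088],[0.0092,-0.015,-0.1167,0.25,0.088],[0.0092,-0.015,-0.1167,0.3333,0.088],[0.0092,-0.015,-0.1167,0.4167,0.088],[0.0092,-0.015,-0.1167,0.5,0.088]]})

```text
clock: 4.68
tool_pos: [0.49, 0.0919, 0.1807]
orientation: [-179.9, -0.1, 156.1]
force: [-1.2, 0.5, 0.0]
opening: 0.0875
gripper_force: 0.0
```

```bash
python3 go.py
```

```text
T1 shift [ 0.0049  0.0105 -0.0193] turn -60.4
T2 shift [-0.0004  0.0016 -0.0193] turn -0.4
T0 shift [-0.0055  0.0106 -0.0193] turn 59.6
4.675 [0.49   0.0919 0.1807] [-1.2  0.5  0. ] [  33.3    7.5  -26.9    0.   -55.8 -147.1]
```

Call:
drive_effector(offsets={"moves":[[0,0,0,0,0.088]]}, lines="1,2")

```text
clock: 4.8
tool_pos: [0.4902, 0.092, 0.1809]
```

```bash
python3 go.py | sed -n 2p
python3 - <<'E'
from h import *
b=snap("side"); cv2.imwrite("pics/d.png",cv2.resize(b["frame"][200:340,250:450],None,fx=4,fy=4)[...,::-1])
E
```

```text
T2 shift [-0.0003  0.0014 -0.0191] turn 0.0
```

View pics/d.png

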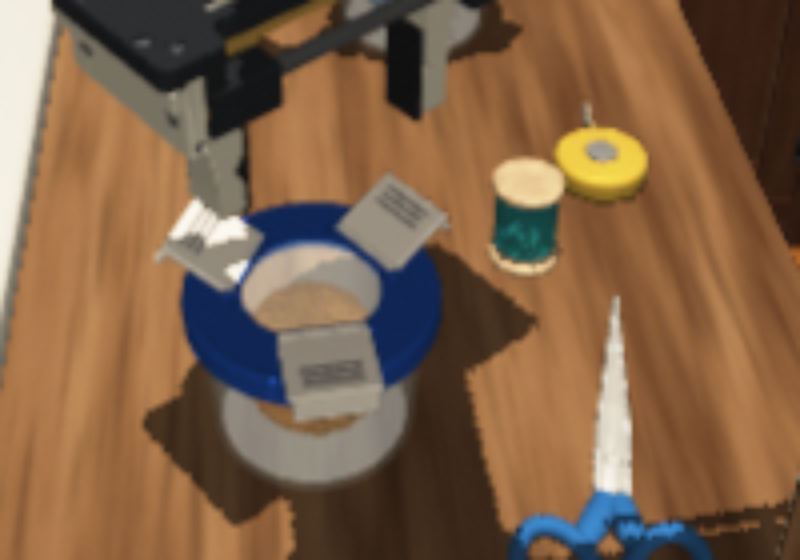

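Tab 1 (bottom, crop (330,370)) lies flat. The other two are still up, at (215,245) and (390,220). Pressing tab 2.

To row units: 0.069 m is 0.115, 0.066 m is 0.11.

Call:
drive_effector(offsets={"moves":[[0,0.0017,0.05,0,0.088],[0,0.0017,0.0767,0,0.088],[0,0.0017,0.0867,0,0.088],[0,0.0017,0.095,0,0.088],[0,0.0017,0.1033,0,0.088],[0,0.0017,0.11,0,0.088],[0,0.0017,0.115,0,0.088],[0,0.0017,0.115,0,0.088]]})

```text
clock: 5.85
tool_pos: [0.4913, 0.0931, 0.1135]
orientation: [-180.0, 0.0, 156.5]
force: [-2.0, -4.7, 9.7]
opening: 0.0878
gripper_force: 5.0
```

```bash
python3 go.py|tail -1
```

```text
5.85 [0.4913 0.0931 0.1135] [-2.  -4.7  9.7] [ 3.330e+01  1.210e+01 -3.160e+01  1.000e-01 -4.630e+01 -1.468e+02]
```

To row units: 0.0015 m is 0.0025.

Call:
drive_effector(offsets={"moves":[[0,0,0.0025,0,0.088],[0,0,0.0025,0,0.088]]})

```text
clock: 6.1
tool_pos: [0.4914, 0.093, 0.1132]
orientation: [-180.0, 0.1, 156.5]
force: [-6.6, -3.9, 22.8]
opening: 0.0877
gripper_force: 11.5
```

Call:
drive_effector(offsets={"moves":[[0,0,-0.0583,0,0.088],[0,0,-0.1167,0,0.088],[0,0,-0.1167,-0.0833,0.088],[0,0,-0.1167,-0.1667,0.088],[0,0,-0.1167,-0.25,0.088],[0,0,-0.1167,-0.3333,0.088],[0,0,-0.1167,-0.4167,0.088],[0,0,-0.1167,-0.5,0.088]]}, lines="1,1")

```text
clock: 7.1
```

Call:
drive_effector(offsets={"moves":[[0,0,0,-0.0833,0.088],[0,0,0,-0.1667,0.088],[0,0,0,-0.25,0.088],[0,0,0,-0.3333,0.088],[0,0,0,-0.4167,0.088],[0,0,0,-0.5,0.088],[0,0,0,-0.5,0.088]]})

```text
clock: 7.98
tool_pos: [0.4913, 0.0938, 0.1812]
orientation: [-180.0, 0.0, -83.6]
force: [0.1, -0.1, 0.3]
opening: 0.0878
gripper_force: 0.0
```

```bash
python3 go.py|tail -2
```

```text
T0 shift [-0.0047 -0.0087 -0.0188] turn -0.1
7.975 [0.4913 0.0938 0.1812] [ 0.1 -0.1  0.3] [ 33.3   7.5 -26.8  -0.  -55.7 -26.9]
```

To row units: 0.069 m is 0.115, 0.066 m is 0.11.

Call:
drive_effector(offsets={"moves":[[-0.0083,-0.015,0,0,0.088],[-0.0083,-0.015,0.05,0,0.088],[-0.0083,-0.015,0.0767,0,0.088],[-0.0083,-0.015,0.0867,0,0.088],[-0.0083,-0.015,0.095,0,0.088],[-0.0083,-0.015,0.1033,0,0.088],[-0.0083,-0.015,0.11,0,0.088],[-0.0083,-0.015,0.115,0,0.088]]})

```text
clock: 8.98
tool_pos: [0.5007, 0.1001, 0.113]
orientation: [-179.8, 0.0, -83.5]
force: [-6.0, -0.1, 27.0]
opening: 0.0875
gripper_force: 13.8
```

Call:
drive_effector(offsets={"moves":[[0,0,0.0017,0,0.088],[0,0,0.0025,0,0.088],[0,0,0.0025,0,0.088]]})

```text
clock: 9.35
tool_pos: [0.5008, 0.1001, 0.113]
orientation: [-179.8, 0.0, -83.5]
force: [-4.8, -1.1, 23.9]
opening: 0.0875
gripper_force: 11.9
```

Call:
drive_effector(offsets={"moves":[[0,0,-0.0833,0,0.088],[0,0,-0.1833,0,0.088],[0.0833,0,-0.2333,0,0.088],[0.1833,0,-0.2333,0,0.088],[0.2667,0,-0.2333,0,0.088],[0.3333,0,-0.2333,0,0.088],[0.3333,0,-0.2333,0,0.088]]})

```text
clock: 10.22
tool_pos: [0.5206, -0.1013, 0.2492]
orientation: [179.8, 0.0, -83.8]
force: [0.2, 1.1, -0.8]
opening: 0.0878
gripper_force: 0.0
```

```bash
python3 - <<'E'
from h import *
b=snap("side"); P=pts(b); hsv=cv2.cvtColor(b["frame"],cv2.COLOR_RGB2HSV)
cv2.imwrite("pics/e.png",cv2.resize(b["frame"][140:340,250:450],None,fx=3,fy=3)[...,::-1])
for n,a in((0,6.5),(1,126.5),(2,-113.5)):
    d=np.radians(a); q=np.array([.4934,.0987])+.055*np.array([np.cos(d),np.sin(d)])
    m=(b["z_map"]>0)&(np.hypot(P[...,0]-q[0],P[...,1]-q[1])<.009)&(P[...,2]>.07); print(n,m.sum(),np.percentile(P[m][:,2],[5,50,95]).round(4))
E
```

```text
0 52 [0.0891 0.0905 0.0916]
1 69 [0.0893 0.0907 0.0918]
2 47 [0.0896 0.0905 0.0918]
```

View pics/e.png

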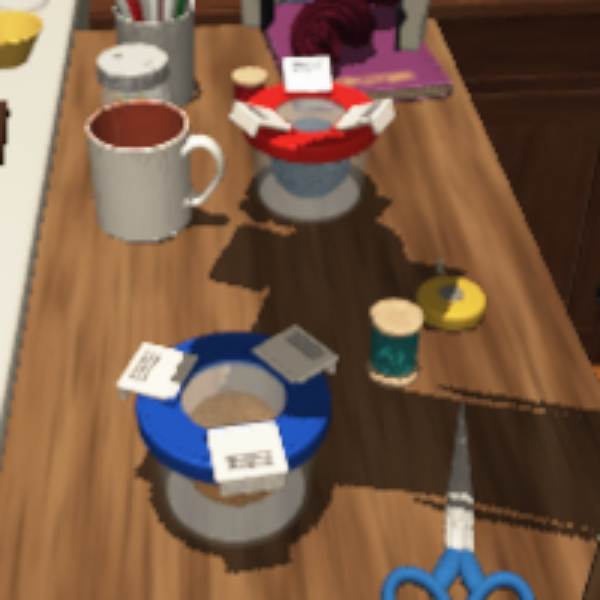

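All three tabs on the blue lid lie flat, at crop (158,370), (295,352) and (248,455), and all measure the same height. The red tub's tabs are still up. Handing in.

```bash
python3 -c "
from plant import ctrl; print(ctrl.close_job())"
```

```text
the job is handed in; nothing more can be done
None
```

The blue tub is closed: all three snap tabs were pressed flat against their hard stops, the red tub was not touched, and the job was handed in at about 10 s on the robot's clock.

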